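# Clear the viewing stand and present a glass sample label up

## Task

Lift the yellow glue canister off the round viewing stand and set it down gently, upright, on the bench right beside it. Then find the notched, frosted end of the green glass sample, take the sample from its wooden rest by its plain green part without touching the frosted end or letting it touch the bench, and finish while holding it still in the air, label centred about 15 cm above the stand and tipped back about 45 degrees so that the labelled face looks up. Leave the tape roll, spray can and screwdriver alone.

Things in the scene. Friction and masses are not known exactly. Their poses are not given: they have to be found in the camera images.
- table: the grey bench top; its surface is at z = 0
- stand: round grey viewing stand with a white top, 150 mm diameter, 40 mm high, fixed to the bench; origin at the centre of its underside
- stand_top (a point): centre of the viewing stand's white top, 40 mm above the bench
- canister: yellow closed glue canister, 90 mm diameter, body 86 mm high, about 0.5 kg (0.35 to 0.65), standing on the stand; origin at the centre of its underside, z up. A rigid arched handle spans it along its own y axis (84 mm between the 8 mm steel uprights), the arch's top at 152 mm above the underside
- handle (a point): centre of the canister handle's wooden grip, 145 mm above the canister's underside; the grip is a bar 56 mm long along the canister's y, 14 mm wide (along its x) and 14 mm high, with 52 mm of free room beneath it
- rest: dark wooden rest fixed to the bench, 130 mm long (its x), 63 mm wide, 32 mm high, with a slot 13 mm wide along its x whose floor is 12 mm above the bench; origin at the centre of its underside
- sample: green glass plate 160 mm long (x), 10 thick (y), 70 tall (z), 0.26 kg, standing in the rest's slot, 50 mm showing. Origin: middle of its lower long edge. Plain green part x = -80 to 25 mm, white frosted end 25 to 80, whose upper corner has a 14 mm square notch. The label is on the frosted end's +y face (y = its outward normal): facing the label, the notch is top left
- label (a point): centre of the orange label (40 by 30 mm, black bars) on the sample: x = +50 mm, y = +5 mm, z = +34 mm in the sample's frame
- tape: bystander: cardboard tape roll, 96 mm diameter, 50 mm high, lying flat; origin at the centre of its underside
- spray: bystander: spray can, 56 mm diameter, 150 mm high, upright; origin at the centre of its underside
- driver: bystander: screwdriver lying on the bench; origin under its middle
Mind the look-alikes: they are no part of the job. There is more than one size of the canister; the job needs the smaller.

How it is judged:
On the way, in this order (a step that is already met when the one before it is completed fails the run):
1. the canister stands upright and released on the bench beside the stand, the sample still in its rest (height (world z) of canister between -0.006 and 0.006 m and angle between canister's own z axis and vertical below 0.1 rad and horizontal distance between canister and stand between 0.115 and 0.3 m and contact force between the fingers and canister below 0.1 N and linear speed of canister below 0.03 m/s and distance between sample and rest below 0.03 m), for 0.2 s.
2. the sample is held by its green part, out of the rest (contact force between the fingers and sample above 1 N and x of the grasp point in the frame of sample below 0.012 m and z of sample in the frame of rest above 0.06 m and contact force between sample and rest below 0.1 N), for 0.2 s.
At the end, for the whole second after the job is handed in: Sample held still by its green part (grasp point below x = 12 mm), carried by nothing else; label within 40 mm of the stand axis, 70 to 250 mm above its top, label normal within 57 deg of up; canister upright, released and at rest on the bench, 115 to 300 mm from the stand axis (contact force between the fingers and sample above 1 N and x of the grasp point in the frame of sample below 0.012 m and horizontal distance between label and stand_top below 0.04 m and height (world z) of label between 0.11 and 0.29 m and angle between sample's own y axis and vertical below 1 rad and linear speed of each of sample, canister below 0.03 m/s and angular speed of sample below 0.2 rad/s and contact force between sample and stand below 0.1 N and contact force between sample and rest below 0.1 N and contact force between each of sample, the fingers and canister below 0.1 N and contact force between sample and table below 0.1 N and height (world z) of canister between -0.006 and 0.006 m and angle between canister's own z axis and vertical below 0.1 rad and horizontal distance between canister and stand between 0.115 and 0.3 m); the arm keeps its last pose, push and grip.
It fails at once if a finger grips the frosted end of the sample (contact force between the fingers and sample above 1 N and x of the grasp point in the frame of sample above 0.02 m).
It fails at once if the sample touches the bench (contact force between sample and table above 0.2 N).
It fails at once if the canister is dropped or knocked over (angle between canister's own z axis and vertical above 0.6 rad or (contact force between the fingers and canister below 0.05 N and linear speed of canister above 0.5 m/s)).
It fails at once if a bystander is disturbed (distance of any of tape, spray, driver from where it was at the start of the episode above 0.03 m).
It also fails if it takes over 51 s, if anything falls off the work surface, if the arm or the gripper's body presses on something with over 40 N, if the wrist force passes 120 N, or if a joint passes its speed limit or range.

## Robot

A 7-joint arm with a two-finger parallel gripper is mounted at the origin on the work surface. World frame = base frame: x ahead of the robot, y to its left, z up, the work surface at z = 0. Lengths are in m, angles in rad, forces in N, time in s.
With the tool pointing down it reaches from about 0.4 to 0.85 m from the base axis. Payload 6.9 kg.
Tool frame: the origin (TCP) lies at the very end of the fingers, on their centre line; the grasp point (between the pads) lies 19 mm behind it; z points along the fingers, y is the direction in which the jaws open and shut (so a half turn about z gives the same grasp; the last joint's range is limited). The gripper opens to 85 mm and grips with 20 to 120 N. Pads are 22 mm wide; open, the fingers measure 114 mm over their backs; the gripper's body (76 mm by 85 mm) begins 54 mm behind the grasp point. The pads swing forward as they close: fully open they stand 13 mm farther back than shut.
Start: joints at [-1.01, 0.507, -0.238, 1.5, 0.126, 1.149, -0.155], TCP at [0.275, 0.561, 0.231] pointing down, gripper open.
Joint ranges: [-3.08, 3.08], [-0.24, 2.05], [-1.43, 1.35], [0, 2.5], [-1.52, 4.66], [0.17, 1.96], [-2.89, 2.89]. Speed limits (rad/s): [2.39, 2.39, 3.14, 3.14, 3.14, 3.14, 3.14].

## Interface

Orientations are given as a unit quaternion [w, x, y, z].
In Python, from workcell import ctrl gives the robot as it stands. The module is installed in compiled form; this text tells all that it offers.
- The arm moves only by the tool drive_tool, never from a script. Its argument "steps" is a list that holds one entry, the list of rows, each a list of 7 numbers: the closure, from 0 (fully open) to 1 (shut), then the shift along the tool's x, y, z normalised to -1 to 1, where 1 is 0.025 m, then the turn, a rotation vector about the tool's x, y, z normalised to -1 to 1, where 1 is 5 degrees. In form: [[[fingers, dx, dy, dz, rx, ry, rz], ...]]. A call has exactly 10 rows; each row shifts and turns the commanded pose from where the row before left it, along the tool's axes as they then stand; what a row does not reach is not made up. A row lasts 1/12 s, in which the tool goes at most 41.7 mm and 7.16 degrees, less where a joint would pass 70% of its speed; a pose out of reach is approached as far as the arm can. A call with a number of a shift or a turn outside -1 to 1 is refused whole. A call with a gripper value outside its range is refused whole. The fingers move at their own pace and stop on an object; "squeeze" is the grip in N (left out, the last holds). Time passes only in rows, so rows that do not move let the fingers close, or fill a call up. It gives the time, the measured TCP pose, the force and the opening at its end, in the units of the state.
- ctrl.observe(): the state, without advancing time (a new reading comes with each control period).
- ctrl.snapshot(name): name is "scene" or "side" or "wrist"; returns the picture (420x560x3 uint8, red, green, blue); there is no depth.
- ctrl.calibration(name): a dict with "vertical_fov" (degrees; the focal length in pixels is half the picture's height over the tangent of half this angle, whatever the lens; pixels are square), "cx", "cy" (the principal point, pixels), "rvec" (rotation vector, rad) and "tvec" (3), from world to camera coordinates, as OpenCV has them; the wrist camera has in their place "tool_from_camera" (4x4, takes a point from camera to tool coordinates, whose origin is the TCP and whose axes are the flange's). Camera axes: x right, y down, z forward; pixel columns grow to the right and rows downward; lengths in m; the calibration is good to about 2 mm. A picture is of the moment at which its call begins: read the wrist's pose just before it. calibration takes no time and is no camera call.
- ctrl.job_done(): hands the job in, once; it reports no verdict.
The state is a dict: "time_s": time; "joint_pos": joint angles; "joint_velocities": joint speeds; "effort": joint torques, N m; "eef_pos": TCP position; "tcp_rot": TCP orientation; "wrist_force": force on the tool from outside, world axes, zero at the start; "wrist_torque": the same for the moment, N m; "opening": finger opening in m.
Only numpy, scipy, OpenCV 4.12 (cv2) and the standard library are available. Lean on these libraries where they do the work, as an engineer would, in place of code of your own. Each camera call takes 0.05 s, during which the arm holds its last target.

## Working session

There is one attempt and no reset: what is moved stays moved. The work goes in short steps, Python scripts to look and compute and a tool call to move; the robot and the scene stay as the last step left them, time stands still between calls to the robot, and variables do not carry over. Pictures are saved under pics/ and viewed, and the job is handed in when it is done.

Besides the shell and the picture viewer there is one more tool, called after "Emit:" in YAML: its name, and indented under it one key for each argument. drive_tool: Moves the arm, as the interface text tells. Scaled input: -1 to 1 covers 0.025 m each way for a shift and 5 degrees each way for a turn. Its arguments: {"type":"object","properties":{"steps":{"type":"array","items":{"type":"array","items":{"type":"array","items":{"type":"number"}}}},"squeeze":{"type":"number"}},"required":["steps"]}

```bash
mkdir -p pics; cat > h.py <<'E'
import numpy as np, cv2
from workcell import ctrl
from scipy.spatial.transform import Rotation as R
def snap(n,f):
    s=ctrl.observe(); im=ctrl.snapshot(n); cv2.imwrite('pics/'+f+'.png',cv2.cvtColor(np.asarray(im),cv2.COLOR_RGB2BGR)); np.savez('pics/'+f+'.npz',p=s['eef_pos'],q=s['tcp_rot']); return im
E
python3 - <<'E'
from h import *
for n in ['scene','side','wrist']:
    snap(n,n+'0'); print(n,ctrl.calibration(n))
s=ctrl.observe(); print({k:np.round(v,3) for k,v in s.items()})
a=cv2.imread('pics/scene0.png')
E
```

```text
scene {'vertical_fov': 46.34196281519922, 'cx': 280.6394027359657, 'cy': 207.71473230829858, 'rvec': array([ 1.88926843,  1.2099919 , -0.63121995]), 'tvec': array([-0.16358611, -0.22146121,  1.80249532])}
side {'vertical_fov': 51.64401740084382, 'cx': 278.91135949214294, 'cy': 210.37541017322337, 'rvec': array([ 2.39500134, -0.46481089,  0.18229541]), 'tvec': array([-0.61601164,  0.18084069,  1.1918448 ])}
wrist {'vertical_fov': 63.37085003292302, 'cx': 274.0526889184561, 'cy': 211.72343064407596, 'tool_from_camera': array([[ 2.34430768e-04, -9.53650498e-01, -3.00916387e-01,
         7.71418216e-02],
       [ 9.99999848e-01,  7.36732921e-05,  5.45574013e-04,
         6.59932489e-04],
       [-4.98117429e-04, -3.00916469e-01,  9.53650371e-01,
        -1.43443492e-01],
       [ 0.00000000e+00,  0.00000000e+00,  0.00000000e+00,
         1.00000000e+00]])}
{'time_s': np.float64(0.15), 'joint_pos': array([-1.009,  0.508, -0.238,  1.501,  0.126,  1.149, -0.155]), 'joint_velocities': array([-0.001, -0.003, -0.002, -0.003,  0.   ,  0.001,  0.001]), 'effort': array([-2.0000e-03, -6.2101e+01, -2.1890e+00, -2.4983e+01,  1.3000e-02,
        9.0000e-03,  0.0000e+00]), 'eef_pos': array([0.275, 0.561, 0.231]), 'tcp_rot': array([-0.   ,  0.226,  0.974, -0.001]), 'wrist_force': array([ 0.332,  0.485, -0.147]), 'wrist_torque': array([-0.02 ,  0.011, -0.038]), 'opening': np.float64(0.085)}
```

View pics/scene0.png

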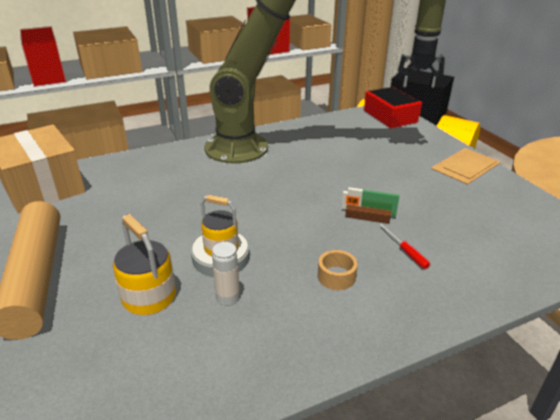

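View pics/side0.png

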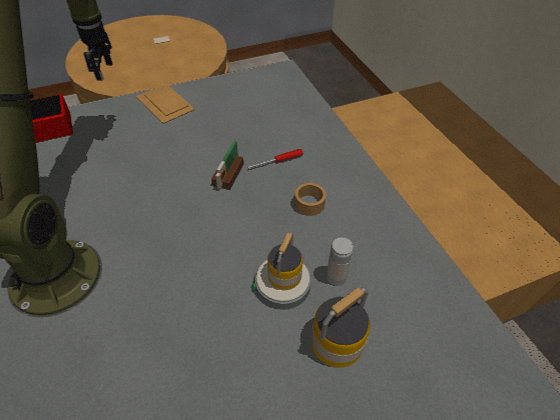

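View pics/wrist0.png

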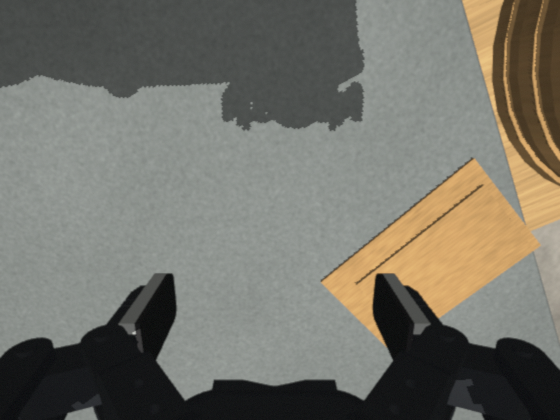

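The canister on the stand is at scene (220,232) and side (285,265). A larger one stands on the bench at scene (145,277) and side (341,332). The smaller one, on the stand, is the one I need. I'll enlarge crops to confirm it.

```bash
python3 - <<'E'
from h import *
a=cv2.imread('pics/scene0.png');b=cv2.imread('pics/side0.png')
def crop(im,x0,y0,w,h,s,f): cv2.imwrite('pics/'+f+'.png',cv2.resize(im[y0:y0+h,x0:x0+w],None,fx=s,fy=s,interpolation=cv2.INTER_CUBIC))
crop(a,180,190,100,120,5,'c1');crop(b,235,220,150,150,4,'c2')
l=cv2.resize(a[175:235,330:410],None,fx=5,fy=5,interpolation=cv2.INTER_CUBIC);r=cv2.resize(b[135:195,200:280],None,fx=5,fy=5,interpolation=cv2.INTER_CUBIC)
cv2.imwrite('pics/c3.png',np.hstack([l,r]))
E
```

```text
(no output)
```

View pics/c1.png

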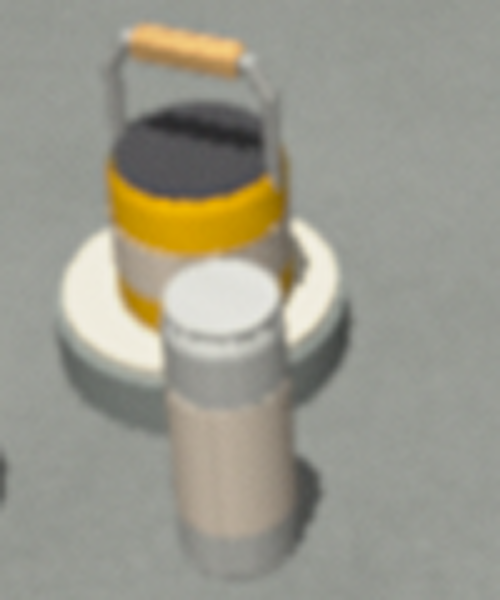

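View pics/c2.png

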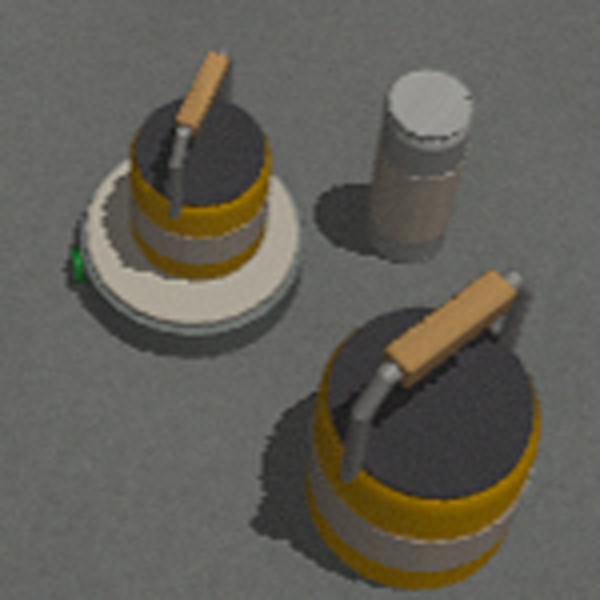

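View pics/c3.png

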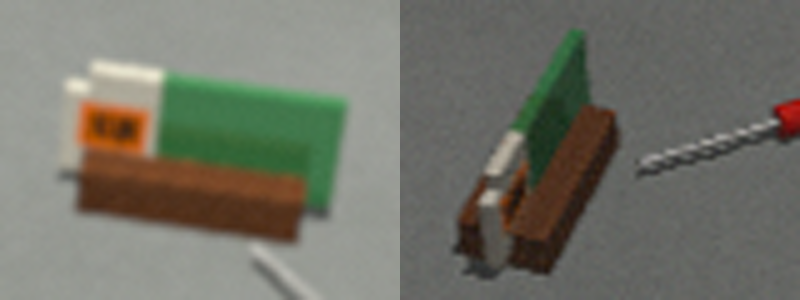

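The small canister is confirmed: dark lid, on the white-topped stand, with its grip ends at c1 (131,44) and (242,60). In the scene view the sample's frosted end and label are on the left with the notch top left, so the label faces the scene camera. Now triangulating.

```bash
cat >> h.py <<'E'
from scipy.optimize import least_squares
C={n:ctrl.calibration(n) for n in ['scene','side','wrist']}
def fK(n):
    c=C[n]; f=210/np.tan(np.radians(c['vertical_fov'])/2); return np.array([[f,0,c['cx']],[0,f,c['cy']],[0,0,1]])
def proj(n,P,pose=None):
    P=np.atleast_2d(P).astype(float)
    if n=='wrist':
        p,q=pose; T=np.eye(4); T[:3,:3]=R.from_quat(np.r_[q[1:],q[0]]).as_matrix(); T[:3,3]=p
        M=np.linalg.inv(T@C['wrist']['tool_from_camera']); Rm,t=M[:3,:3],M[:3,3]
    else: Rm=cv2.Rodrigues(C[n]['rvec'])[0]; t=C[n]['tvec']
    X=(P@Rm.T+t)@fK(n).T
    return X[:,:2]/X[:,2:]
def tri(obs,x0=(.5,0,.05)):
    # obs: list of (cam,uv,pose)
    f=lambda X: np.concatenate([proj(n,X,ps)[0]-uv for n,uv,ps in obs])
    r=least_squares(f,x0); return r.x,np.abs(r.fun).max()
E
python3 - <<'E'
from h import *
cr=lambda o,s,u:(np.array(u)+.5)/s-.5+np.array(o)
s1=lambda *u:cr((180,190),5,u); d1=lambda *u:cr((235,220),4,u)
s2=lambda *u:cr((330,175),5,u); d2=lambda *u:cr((200,135),5,u)
pts={'gripA(L)':(s1(131,44),d1(190,118)),'gripB(R)':(s1(242,60),d1(217,62)),
'samp top bound front':(s2(163,75),d2(122,136)),'samp top far end':(s2(347,98),d2(184,33)),
'rest near L top':(s2(83,152),d2(112,228)),'rest R top front':(s2(305,180),d2(208,110)),
'spray top':(s1(222,293),d1(430,103)),'tape top':((337,260),(310,195)),'drv tip':((381,226),(249,168)),'drv end':((428,265),(301,153)),
'bigA':((127,219),(331,314)),'bigB':((142,232),(361,294))}
for k,(a,b) in pts.items():
    X,e=tri([('scene',a,None),('side',b,None)]); print(k,X.round(4),round(e,1))
so=np.array([s1(*u) for u in [(60,300),(100,355),(347,295),(75,262),(130,372)]])
do=np.array([d1(*u) for u in [(86,235),(195,325),(299,240),(110,290),(283,290),(290,205),(140,313),(245,316)]])
# circle fit: distance of obs to nearest projected circle point
th=np.linspace(0,2*np.pi,720)
def f(x):
    P=np.c_[x[0]+.075*np.cos(th),x[1]+.075*np.sin(th),np.full(720,x[2])]
    r=[]
    for n,o in(('scene',so),('side',do)):
        q=proj(n,P); r+=[np.linalg.norm(q-u,axis=1).min() for u in o]
    return r
x0=tri([('scene',s1(205,300),None),('side',d1(193,235),None)])[0]
r=least_squares(f,x0); print('stand',r.x,np.round(r.fun,2))
E
```

```text
gripA(L) [ 0.5608 -0.2766  0.1896] 1.3
gripB(R) [ 0.5934 -0.2357  0.1851] 0.4
samp top bound front [0.5495 0.1816 0.0839] 0.7
samp top far end [0.617  0.2599 0.0866] 0.9
rest near L top [0.5296 0.1486 0.0319] 1.0
rest R top front [0.6217 0.2347 0.0397] 1.3
spray top [ 0.7151 -0.2908  0.1509] 0.4
tape top [ 0.757  -0.0213  0.0522] 1.3
drv tip [0.6364 0.1984 0.0089] 0.2
drv end [0.8302 0.2063 0.0115] 1.4
bigA [ 0.5891 -0.4697  0.2007] 0.4
bigB [ 0.6661 -0.4532  0.2109] 1.5
stand [ 0.57137911 -0.25400374  0.03861637] [0.17 0.42 0.92 0.55 0.18 1.92 0.23 1.1  1.07 0.65 2.43 0.46 0.35]
```

Emit:
drive_tool:
  steps:
    - [[0, -0.84, -0.8, -0.12, 0, 0, 0], [0, -0.84, -0.8, -0.12, 0, 0, 0], [0, -0.84, -0.8, -0.12, 0, 0, 0], [0, -0.84, -0.8, -0.12, 0, 0, 0], [0, -0.84, -0.8, -0.12, 0, 0, 0], [0, -0.84, -0.8, -0.12, 0, 0, 0], [0, -0.84, -0.8, -0.12, 0, 0, 0], [0, -0.84, -0.8, -0.12, 0, 0, 0], [0, -0.84, -0.8, -0.12, 0, 0, 0], [0, -0.84, -0.8, -0.12, 0, 0, 0]]

```text
time_s: 0.98
eef_pos: [0.3758, 0.2877, 0.2613]
tcp_rot: [-0.0, 0.226, 0.974, -0.0]
wrist_force: [0.3, -0.4, 0.1]
opening: 0.0854
```

```bash
cat >> h.py <<'E'
def Rm(q): return R.from_quat(np.r_[q[1:],q[0]])
def plan(pt,Rt,n=10,g=0,p0=None,R0=None):
    """even straight rows; prints rounded rows; returns predicted pose"""
    s=ctrl.observe()
    p=np.array(s['eef_pos'] if p0 is None else p0); Rc=Rm(s['tcp_rot']) if R0 is None else R0
    d=(np.array(pt)-p)/n; w=(Rc.inv()*Rt).as_rotvec()/n
    rows=[]
    for i in range(n):
        sh=np.round(Rc.inv().apply(d*(i+1) - (p-np.array(s['eef_pos'] if p0 is None else p0)))/.025,2); tw=np.round(w/np.radians(5),2)
        p=p+Rc.apply(sh*.025); Rc=Rc*R.from_rotvec(tw*np.radians(5)); rows.append([g]+(sh+0).tolist()+(tw+0).tolist())
    while len(rows)%10: rows.append([g]+[0]*6)
    for i in range(0,len(rows),10): print(str([rows[i:i+10]]))
    print('max',np.abs(np.array(rows)[:,1:]).max(),'end',p.round(4),Rc.as_matrix().round(3).tolist())
    return p,Rc
def down(az):  # tool pointing down, tool y at azimuth az(deg)
    a=np.radians(az); y=np.array([np.cos(a),np.sin(a),0]); z=np.array([0,0,-1.]); return R.from_matrix(np.c_[np.cross(y,z),y,z])
E
python3 - <<'E'
from h import *
plan([.577,-.256,.30],down(-39),20)
E
```

```text
[[[0, -0.84, -0.8, -0.08, 0.0, 0.0, 1.03], [0, -0.91, -0.72, -0.07, 0.0, 0.0, 1.03], [0, -0.97, -0.64, -0.08, 0.0, 0.0, 1.03], [0, -1.02, -0.54, -0.08, 0.0, 0.0, 1.03], [0, -1.07, -0.46, -0.08, 0.0, 0.0, 1.03], [0, -1.1, -0.35, -0.07, 0.0, 0.0, 1.03], [0, -1.13, -0.26, -0.08, 0.0, 0.0, 1.03], [0, -1.15, -0.15, -0.08, 0.0, 0.0, 1.03], [0, -1.16, -0.05, -0.07, 0.0, 0.0, 1.03], [0, -1.16, 0.06, -0.08, 0.0, 0.0, 1.03]]]
[[[0, -1.14, 0.16, -0.08, 0.0, 0.0, 1.03], [0, -1.13, 0.26, -0.08, 0.0, 0.0, 1.03], [0, -1.1, 0.37, -0.07, 0.0, 0.0, 1.03], [0, -1.07, 0.46, -0.08, 0.0, 0.0, 1.03], [0, -1.02, 0.55, -0.08, 0.0, 0.0, 1.03], [0, -0.96, 0.64, -0.08, 0.0, 0.0, 1.03], [0, -0.91, 0.73, -0.07, 0.0, 0.0, 1.03], [0, -0.83, 0.8, -0.08, 0.0, 0.0, 1.03], [0, -0.76, 0.88, -0.08, 0.0, 0.0, 1.03], [0, -0.68, 0.94, -0.07, 0.0, 0.0, 1.03]]]
max 1.16 end [ 0.5769 -0.2561  0.2999] [[0.631, 0.776, -0.0], [0.776, -0.631, -0.0], [-0.0, -0.0, -1.0]]
```

Emit:
drive_tool:
  steps:
    - [[0, -0.84, -0.8, -0.1, 0, 0, 1], [0, -0.9, -0.7, -0.1, 0, 0, 1], [0, -0.95, -0.6, -0.1, 0, 0, 1], [0, -1, -0.5, -0.1, 0, 0, 1], [0, -1, -0.45, -0.1, 0, 0, 1], [0, -1, -0.35, -0.1, 0, 0, 1], [0, -1, -0.25, -0.1, 0, 0, 1], [0, -1, -0.15, -0.1, 0, 0, 1], [0, -1, -0.05, -0.1, 0, 0, 1], [0, -1, 0.05, -0.1, 0, 0, 1]]

```text
time_s: 1.82
eef_pos: [0.4708, 0.0368, 0.2864]
tcp_rot: [-0.0, 0.618, 0.786, -0.0]
wrist_force: [0.1, 0.0, -0.8]
opening: 0.0857
```

Emit:
drive_tool:
  steps:
    - [[0, -1, 0.15, -0.1, 0, 0, 1], [0, -1, 0.25, -0.1, 0, 0, 1], [0, -1, 0.35, -0.1, 0, 0, 1], [0, -1, 0.45, -0.1, 0, 0, 1], [0, -1, 0.5, -0.1, 0, 0, 1], [0, -0.95, 0.6, -0.1, 0, 0, 1], [0, -0.9, 0.7, 0, 0, 0, 1], [0, -0.8, 0.8, 0, 0, 0, 1], [0, -0.6, 0.7, 0, 0, 0, 1], [0, -0.4, 0.4, 0, 0, 0, 1]]

```text
time_s: 2.65
eef_pos: [0.5665, -0.2008, 0.3007]
tcp_rot: [0.0, 0.893, 0.45, -0.001]
wrist_force: [0.2, -0.2, 0.2]
opening: 0.0855
```

```bash
python3 - <<'E'
from h import *
s=ctrl.observe(); print(s['joint_pos'].round(2),s['eef_pos'].round(3),Rm(s['tcp_rot']).as_matrix().round(3)); snap('wrist','w1')
E
```

```text
[ 0.06  0.44  0.38  1.45 -0.17  1.28 -0.18] [ 0.566 -0.201  0.301] [[ 0.594  0.804 -0.001]
 [ 0.804 -0.594 -0.001]
 [-0.001  0.    -1.   ]]
```

View pics/w1.png

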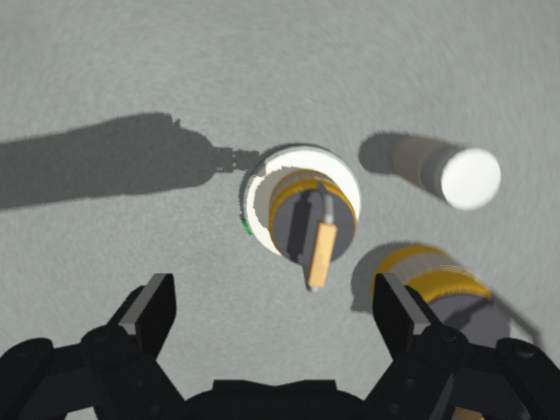

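```bash
python3 - <<'E'
from h import *
z=np.load('pics/w1.npz');ps=(z['p'],z['q'])
cr=lambda o,s,u:(np.array(u)+.5)/s-.5+np.array(o)
s1=lambda *u:cr((180,190),5,u); d1=lambda *u:cr((235,220),4,u)
A,e=tri([('scene',s1(131,44),None),('side',d1(190,118),None),('wrist',(318,286),ps)]);print(A,e)
B,e=tri([('scene',s1(242,60),None),('side',d1(217,62),None),('wrist',(328,225),ps)]);print(B,e)
print((A+B)/2,np.degrees(np.arctan2(*(B-A)[1::-1])),np.linalg.norm(A-B))
# wrist only, z .192 top
f=lambda uv:least_squares(lambda x:proj('wrist',[x[0],x[1],.190],ps)[0]-uv,[.57,-.25]).x
print(f((318,286)),f((328,225)), proj('wrist',[.572,-.254,.04],ps))
a=cv2.imread('pics/w1.png'); cv2.imwrite('pics/w1c.png',cv2.resize(a[140:310,230:380],None,fx=4,fy=4,interpolation=cv2.INTER_CUBIC)[:600])
E
```

```text
[ 0.55637886 -0.27704293  0.19041824] 2.1661066352299656
[ 0.59252987 -0.23787626  0.1870623 ] 1.377772649543175
[ 0.57445437 -0.25745959  0.18874027] 47.29285748455426 0.053405860069478235
[ 0.55549772 -0.27744384] [ 0.59254536 -0.23706063] [[303.42183352 203.56811087]]
```

View pics/w1c.png

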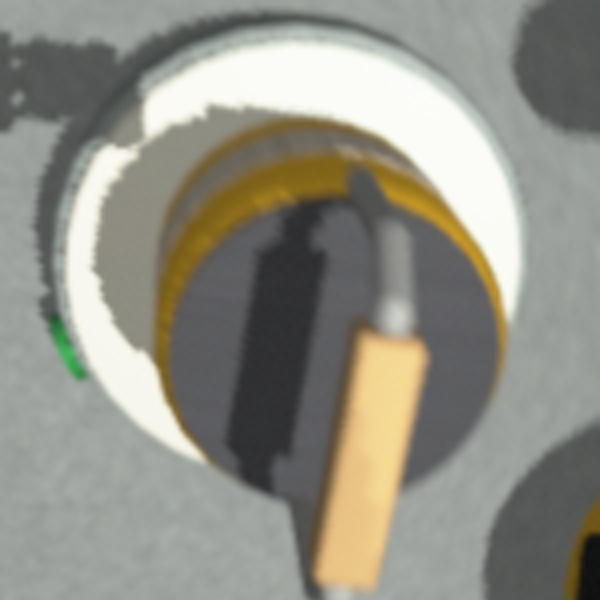

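```bash
python3 - <<'E'
from h import *
p,Rc=plan([.574,-.257,.29],down(-42.5),4)
plan([.574,-.257,.168],down(-42.5),6,p0=p,R0=Rc)
E
```

```text
[[[0, -0.38, 0.39, 0.11, 0.0, 0.01, 0.28], [0, -0.38, 0.39, 0.1, 0.0, 0.01, 0.28], [0, -0.36, 0.41, 0.11, 0.0, 0.01, 0.28], [0, -0.35, 0.41, 0.1, 0.0, 0.01, 0.28], [0, 0, 0, 0, 0, 0, 0], [0, 0, 0, 0, 0, 0, 0], [0, 0, 0, 0, 0, 0, 0], [0, 0, 0, 0, 0, 0, 0], [0, 0, 0, 0, 0, 0, 0], [0, 0, 0, 0, 0, 0, 0]]]
max 0.41 end [ 0.5741 -0.257   0.2901] [[0.676, 0.737, 0.001], [0.737, -0.676, -0.0], [0.001, 0.001, -1.0]]
[[[0, 0.0, 0.0, 0.81, 0.0, 0.0, 0.0], [0, 0.0, 0.0, 0.82, 0.0, 0.0, 0.0], [0, 0.0, 0.0, 0.81, 0.0, 0.0, 0.0], [0, 0.0, 0.0, 0.82, 0.0, 0.0, 0.0], [0, -0.01, 0.0, 0.81, 0.0, 0.0, 0.0], [0, 0.0, -0.01, 0.81, 0.0, 0.0, 0.0], [0, 0, 0, 0, 0, 0, 0], [0, 0, 0, 0, 0, 0, 0], [0, 0, 0, 0, 0, 0, 0], [0, 0, 0, 0, 0, 0, 0]]]
max 0.82 end [ 0.5739 -0.257   0.1681] [[0.676, 0.737, 0.001], [0.737, -0.676, -0.0], [0.001, 0.001, -1.0]]
```

Emit:
drive_tool:
  steps:
    - [[0, -0.38, 0.39, 0.1, 0, 0, 0.3], [0, -0.38, 0.39, 0.1, 0, 0, 0.3], [0, -0.36, 0.41, 0.1, 0, 0, 0.3], [0, -0.35, 0.41, 0.1, 0, 0, 0.3], [0, 0, 0, 0.9, 0, 0, 0], [0, 0, 0, 0.9, 0, 0, 0], [0, 0, 0, 0.9, 0, 0, 0], [0, 0, 0, 0.9, 0, 0, 0], [0, 0, 0, 0.8, 0, 0, 0], [0, 0, 0, 0.5, 0, 0, 0]]

```text
time_s: 3.53
eef_pos: [0.5737, -0.2521, 0.1663]
tcp_rot: [-0.001, 0.914, 0.405, -0.001]
wrist_force: [0.1, 0.5, -0.5]
opening: 0.0853
```

```bash
python3 - <<'E'
from h import *
s=ctrl.observe(); print(s['eef_pos'].round(4),Rm(s['tcp_rot']).as_matrix().round(3)); snap('wrist','w2');snap('side','sd2')
a=cv2.imread('pics/sd2.png'); cv2.imwrite('pics/sd2c.png',cv2.resize(a[200:320,220:370],None,fx=4,fy=4,interpolation=cv2.INTER_CUBIC))
E
```

```text
[ 0.5737 -0.2521  0.1663] [[ 0.671  0.741 -0.003]
 [ 0.741 -0.671  0.001]
 [-0.001 -0.003 -1.   ]]
```

View pics/w2.png

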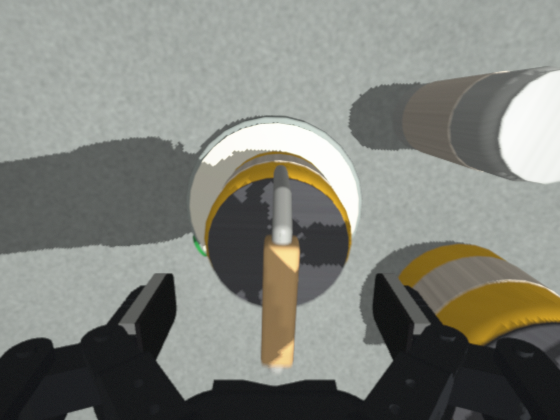

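View pics/sd2c.png

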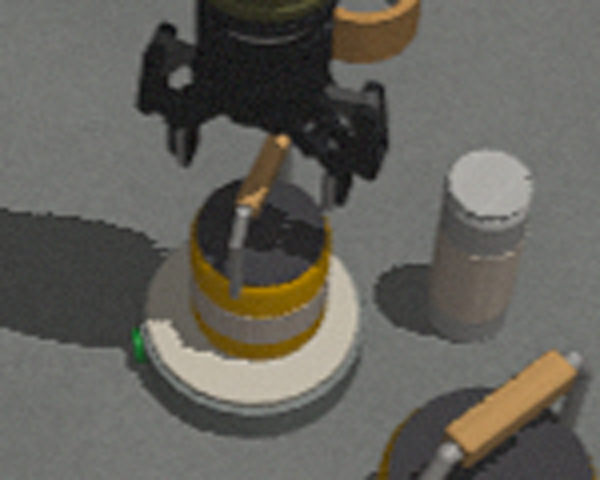

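```bash
python3 - <<'E'
from h import *
z=np.load('pics/w2.npz');ps=(z['p'],z['q']);r=Rm(z['q'])
for t in [(0,0,-.019),(0,0,-.026),(-.01,0,-.026),(0,.005,-.026)]: print(t,proj('wrist',z['p']+r.apply(t),ps))
for uv in [(283,242),(278,362),(280,303)]:
  print(least_squares(lambda x:proj('wrist',[x[0],x[1],.190],ps)[0]-uv,[.57,-.25]).x)
E
```

```text
(0, 0, -0.019) [[274.94133803 299.32529546]]
(0, 0, -0.026) [[274.98431973 308.93487849]]
(-0.01, 0, -0.026) [[274.95826203 330.28695597]]
(0, 0.005, -0.026) [[287.55680865 308.93781962]]
[ 0.59466391 -0.23354967]
[ 0.55614753 -0.27356238]
[ 0.57611977 -0.25254802]
```

Grip centred between the fingers (wrist u=280 against 275). Closing.

Emit:
drive_tool:
  steps:
    - [[1, 0, 0.1, 0, 0, 0, 0], [1, 0, 0, 0, 0, 0, 0], [1, 0, 0, 0, 0, 0, 0], [1, 0, 0, 0, 0, 0, 0], [1, 0, 0, 0, 0, 0, 0], [1, 0, 0, 0, 0, 0, 0], [1, 0, 0, 0, 0, 0, 0], [1, 0, 0, 0, 0, 0, 0], [1, 0, 0, 0, 0, 0, 0], [1, 0, 0, 0, 0, 0, 0]]
  squeeze: 60

```text
time_s: 4.47
eef_pos: [0.5764, -0.2536, 0.1693]
tcp_rot: [0.0, 0.914, 0.406, 0.0]
wrist_force: [-1.1, 1.7, 5.4]
opening: 0.0128
```

```bash
python3 - <<'E'
from h import *
s=ctrl.observe(); print(s['eef_pos'].round(4),Rm(s['tcp_rot']).as_matrix().round(3),s['opening'],s['wrist_force'])
p,Rc=plan([.5737,-.2525,.236],down(-42.1),4)
plan([.562,-.07,.236],down(-42.1),10,p0=p,R0=Rc)
E
```

```text
[ 0.5764 -0.2536  0.1693] [[ 0.671  0.742  0.   ]
 [ 0.742 -0.671  0.   ]
 [ 0.     0.    -1.   ]] 0.01282554177252121 [-1.0579835   1.73535588  5.3680567 ]
[[[0, -0.01, -0.03, -0.67, 0.0, 0.0, 0.0], [0, -0.01, -0.02, -0.66, 0.0, 0.0, 0.0], [0, -0.01, -0.03, -0.67, 0.0, 0.0, 0.0], [0, -0.01, -0.03, -0.67, 0.0, 0.0, 0.0], [0, 0, 0, 0, 0, 0, 0], [0, 0, 0, 0, 0, 0, 0], [0, 0, 0, 0, 0, 0, 0], [0, 0, 0, 0, 0, 0, 0], [0, 0, 0, 0, 0, 0, 0], [0, 0, 0, 0, 0, 0, 0]]]
max 0.67 end [ 0.5737 -0.2525  0.2361] [[0.671, 0.742, 0.0], [0.742, -0.671, 0.0], [0.0, 0.0, -1.0]]
[[[0, 0.51, -0.52, 0.0, 0.0, 0.0, 0.0], [0, 0.51, -0.53, 0.0, 0.0, 0.0, 0.0], [0, 0.51, -0.52, 0.0, 0.0, 0.0, 0.0], [0, 0.51, -0.53, 0.0, 0.0, 0.0, 0.0], [0, 0.51, -0.52, 0.0, 0.0, 0.0, 0.0], [0, 0.51, -0.52, 0.0, 0.0, 0.0, 0.0], [0, 0.51, -0.53, 0.0, 0.0, 0.0, 0.0], [0, 0.51, -0.52, 0.0, 0.0, 0.0, 0.0], [0, 0.51, -0.53, 0.0, 0.0, 0.0, 0.0], [0, 0.51, -0.52, 0.0, 0.0, 0.0, 0.0]]]
max 0.53 end [ 0.562  -0.07    0.2361] [[0.671, 0.742, 0.0], [0.742, -0.671, 0.0], [0.0, 0.0, -1.0]]
```

Emit:
drive_tool:
  steps:
    - [[1, 0, 0, -0.1, 0, 0, 0], [1, 0, 0, -0.25, 0, 0, 0], [1, 0, 0, -0.4, 0, 0, 0], [1, 0, 0, -0.4, 0, 0, 0], [1, 0, 0, -0.4, 0, 0, 0], [1, 0, 0, -0.4, 0, 0, 0], [1, 0, 0, -0.25, 0, 0, 0], [1, 0, 0, -0.1, 0, 0, 0], [1, 0, 0, 0, 0, 0, 0], [1, 0, 0, 0, 0, 0, 0]]

```text
time_s: 5.3
eef_pos: [0.5763, -0.2534, 0.2261]
tcp_rot: [-0.0, 0.914, 0.406, -0.0]
wrist_force: [-0.2, -0.5, -4.5]
opening: 0.0129
```

```bash
python3 - <<'E'
from h import *
s=ctrl.observe(); print(s['eef_pos'].round(4),s['opening'],s['wrist_force']); snap('side','sd3')
a=cv2.imread('pics/sd3.png'); cv2.imwrite('pics/sd3c.png',cv2.resize(a[170:330,210:380],None,fx=3.5,fy=3.5,interpolation=cv2.INTER_CUBIC))
E
```

```text
[ 0.5763 -0.2534  0.2261] 0.012902516851533083 [-0.21645044 -0.50526432 -4.50341912]
```

View pics/sd3c.png

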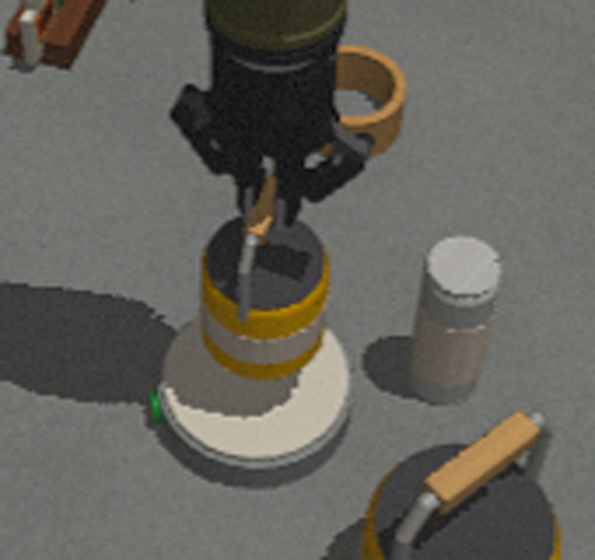

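Emit:
drive_tool:
  steps:
    - [[1, 0.2, -0.2, 0, 0, 0, 0], [1, 0.4, -0.5, 0, 0, 0, 0], [1, 0.6, -0.7, 0, 0, 0, 0], [1, 0.6, -0.7, 0, 0, 0, 0], [1, 0.6, -0.7, 0, 0, 0, 0], [1, 0.6, -0.7, 0, 0, 0, 0], [1, 0.6, -0.7, 0, 0, 0, 0], [1, 0.6, -0.7, 0, 0, 0, 0], [1, 0.4, -0.4, 0, 0, 0, 0], [1, 0.2, -0.2, 0, 0, 0, 0]]

```text
time_s: 6.18
eef_pos: [0.5546, -0.0686, 0.2258]
tcp_rot: [-0.001, 0.913, 0.407, -0.0]
wrist_force: [-0.4, -0.1, -5.8]
opening: 0.0127
```

Emit:
drive_tool:
  steps:
    - [[1, 0, 0, 0.1, 0, 0, 0], [1, 0, 0, 0.3, 0, 0, 0], [1, 0, 0, 0.5, 0, 0, 0], [1, 0, 0, 0.6, 0, 0, 0], [1, 0, 0, 0.6, 0, 0, 0], [1, 0, 0, 0.6, 0, 0, 0], [1, 0, 0, 0.5, 0, 0, 0], [1, 0, 0, 0.3, 0, 0, 0], [1, 0, 0, 0.1, 0, 0, 0], [1, 0, 0, 0, 0, 0, 0]]

```text
time_s: 7.02
eef_pos: [0.5546, -0.0734, 0.1356]
tcp_rot: [0.0, 0.914, 0.405, -0.001]
wrist_force: [-0.5, -0.6, -5.5]
opening: 0.0129
```

```bash
python3 - <<'E'
from h import *
s=ctrl.observe(); print(s['eef_pos'].round(4),s['opening'],s['wrist_force'],s['joint_pos'].round(2)); snap('side','sd4')
a=cv2.imread('pics/sd4.png'); cv2.imwrite('pics/sd4c.png',cv2.resize(a[120:320,190:380],None,fx=3,fy=3,interpolation=cv2.INTER_CUBIC))
E
```

```text
[ 0.5546 -0.0734  0.1356] 0.012867279534943016 [-0.47545325 -0.63380643 -5.50012151] [-0.15  0.52  0.36  1.81 -0.24  0.85 -0.41]
```

View pics/sd4c.png

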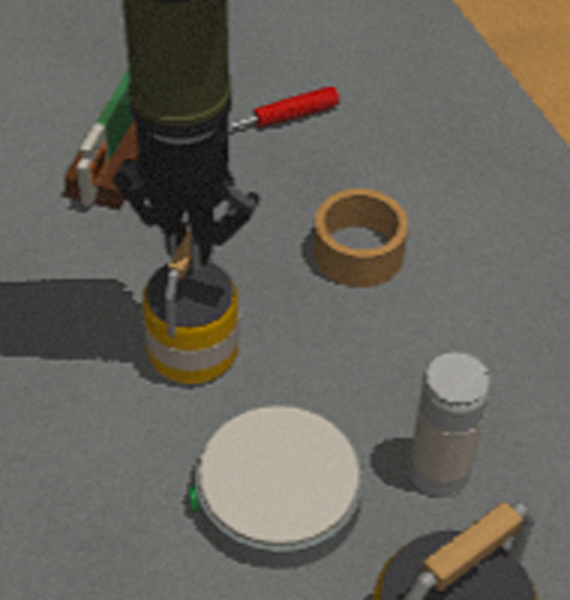

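Emit:
drive_tool:
  steps:
    - [[1, 0, 0, 0.05, 0, 0, 0], [1, 0, 0, 0.05, 0, 0, 0], [1, 0, 0, 0.04, 0, 0, 0], [1, 0, 0, 0.04, 0, 0, 0], [1, 0, 0, 0.03, 0, 0, 0], [1, 0, 0, 0.03, 0, 0, 0], [1, 0, 0, 0.02, 0, 0, 0], [1, 0, 0, 0, 0, 0, 0], [1, 0, 0, 0, 0, 0, 0], [1, 0, 0, 0, 0, 0, 0]]

```text
time_s: 7.9
eef_pos: [0.555, -0.0724, 0.1298]
tcp_rot: [0.0, 0.914, 0.406, -0.0]
wrist_force: [-0.1, 1.0, -5.2]
opening: 0.0131
```

Emit:
drive_tool:
  steps:
    - [[1, 0, 0, 0.02, 0, 0, 0], [1, 0, 0, 0.02, 0, 0, 0], [1, 0, 0, 0.02, 0, 0, 0], [1, 0, 0, 0.02, 0, 0, 0], [1, 0, 0, 0, 0, 0, 0], [1, 0, 0, 0, 0, 0, 0], [1, 0, 0, 0, 0, 0, 0], [1, 0, 0, 0, 0, 0, 0], [1, 0, 0, 0, 0, 0, 0], [1, 0, 0, 0, 0, 0, 0]]

```text
time_s: 8.73
eef_pos: [0.5553, -0.0723, 0.1294]
tcp_rot: [0.0, 0.914, 0.406, 0.001]
wrist_force: [-3.1, 1.6, 10.0]
opening: 0.0127
```

Emit:
drive_tool:
  steps:
    - [[1, 0, 0, -0.03, 0, 0, 0], [1, 0, 0, 0, 0, 0, 0], [0, 0, 0, 0, 0, 0, 0], [0, 0, 0, 0, 0, 0, 0], [0, 0, 0, 0, 0, 0, 0], [0, 0, 0, 0, 0, 0, 0], [0, 0, 0, 0, 0, 0, 0], [0, 0, 0, 0, 0, 0, 0], [0, 0, 0, 0, 0, 0, 0], [0, 0, 0, 0, 0, 0, 0]]

```text
time_s: 9.57
eef_pos: [0.555, -0.0724, 0.1285]
tcp_rot: [0.0, 0.914, 0.406, -0.0]
wrist_force: [0.7, 0.4, -0.5]
opening: 0.0856
```

Emit:
drive_tool:
  steps:
    - [[0, 0, 0, -0.2, 0, 0, 0], [0, 0, 0, -0.5, 0, 0, 0], [0, 0, 0, -0.8, 0, 0, 0], [0, 0, 0, -0.8, 0, 0, 0], [0, 0, 0, -0.8, 0, 0, 0], [0, 0, 0, -0.8, 0, 0, 0], [0, 0, 0, -0.8, 0, 0, 0], [0, 0, 0, -0.8, 0, 0, 0], [0, 0, 0, -0.4, 0, 0, 0], [0, 0, 0, -0.1, 0, 0, 0]]

```text
time_s: 10.4
eef_pos: [0.5557, -0.0727, 0.2807]
tcp_rot: [0.001, 0.914, 0.406, 0.002]
wrist_force: [-0.4, -0.4, -0.8]
opening: 0.0854
```

```bash
python3 - <<'E'
from h import *
s=ctrl.observe(); print(s['eef_pos'].round(4),s['opening'],s['wrist_force'],s['joint_pos'].round(2)); snap('side','sd5'); snap('scene','sc5')
a=cv2.imread('pics/sd5.png');b=cv2.imread('pics/sc5.png')
cv2.imwrite('pics/5c.png',np.hstack([cv2.resize(a[150:350,190:380],(399,420),interpolation=cv2.INTER_CUBIC),cv2.resize(b[180:310,180:300],(388,420),interpolation=cv2.INTER_CUBIC)]))
E
```

```text
[ 0.5557 -0.0727  0.2807] 0.08540012254206258 [-0.42136136 -0.39116703 -0.78260946] [-0.19  0.39  0.41  1.6  -0.16  1.19 -0.48]
```

View pics/5c.png

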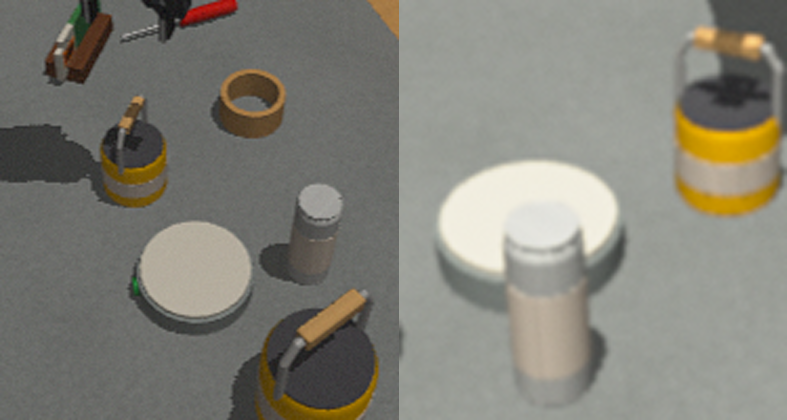

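Emit:
drive_tool:
  steps:
    - [[0, 0.9, -0.7, 0.1, 0, 0, 0], [0, 0.95, -0.7, 0.1, 0, 0, 0], [0, 0.95, -0.75, 0.1, 0, 0, 0], [0, 0.95, -0.75, 0.2, 0, 0, 0], [0, 0.95, -0.75, 0.2, 0, 0, 0], [0, 0.95, -0.7, 0.2, 0, 0, 0], [0, 0.95, -0.7, 0.2, 0, 0, 0], [0, 0.95, -0.7, 0.2, 0, 0, 0], [0, 0.9, -0.7, 0.2, 0, 0, 0], [0, 0.85, -0.65, 0.2, 0, 0, 0]]

```text
time_s: 11.33
eef_pos: [0.5783, 0.2209, 0.2339]
tcp_rot: [-0.0, 0.914, 0.406, -0.001]
wrist_force: [1.1, 0.7, -0.1]
opening: 0.0854
```

```bash
python3 - <<'E'
from h import *
cr=lambda o,s,u:(np.array(u)+.5)/s-.5+np.array(o)
so=np.array([cr((180,180),3.233,u) for u in [(41,228),(221,225),(131,161)]])
do=np.array([cr((190,150),2.1,u) for u in [(138,271),(252,271),(195,222),(195,319)]])
th=np.linspace(0,2*np.pi,720)
def f(x):
    P=np.c_[x[0]+.075*np.cos(th),x[1]+.075*np.sin(th),np.full(720,x[2])]
    r=[]
    for n,o in(('scene',so),('side',do)):
        q=proj(n,P); r+=[np.linalg.norm(q-u,axis=1).min() for u in o]
    return r
r=least_squares(f,[.571,-.254,.04]); print('stand',r.x.round(4),np.round(r.fun,2))
s=ctrl.observe(); print(s['eef_pos'].round(4),Rm(s['tcp_rot']).as_matrix().round(3),s['joint_pos'].round(2)); snap('wrist','w6')
E
```

```text
stand [ 0.5702 -0.256   0.0357] [1.36 1.08 0.41 1.45 0.73 1.53 0.81]
[0.5783 0.2209 0.2339] [[ 0.67   0.742 -0.003]
 [ 0.742 -0.67  -0.001]
 [-0.002 -0.001 -1.   ]] [-0.61  0.51  0.34  1.52 -0.18  1.15 -0.97]
```

View pics/w6.png

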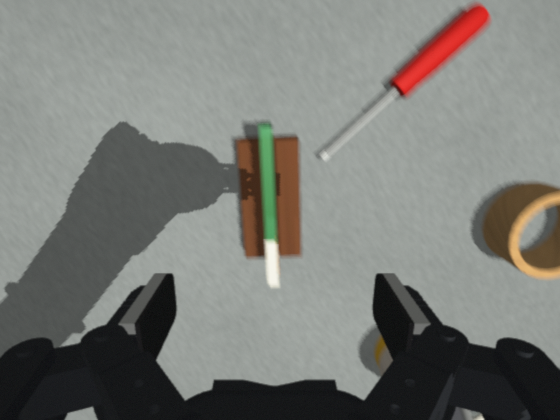

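```bash
python3 - <<'E'
from h import *
a=cv2.imread('pics/w6.png'); cv2.imwrite('pics/w6c.png',cv2.resize(a[115:300,220:320],None,fx=3.2,fy=3.2,interpolation=cv2.INTER_CUBIC))
E
```

```text
(no output)
```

View pics/w6c.png

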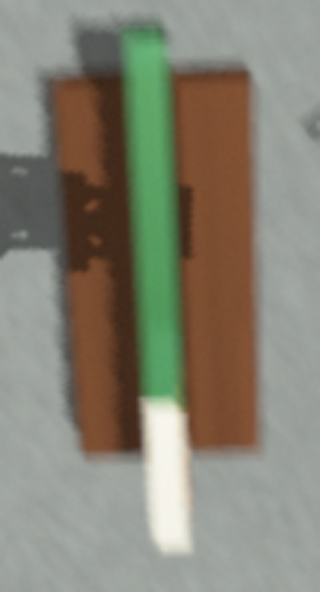

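```bash
python3 - <<'E'
from h import *
z=np.load('pics/w6.npz');ps=(z['p'],z['q'])
cr=lambda o,s,u:(np.array(u)+.5)/s-.5+np.array(o)
f=lambda uv,h:least_squares(lambda x:proj('wrist',[x[0],x[1],h],ps)[0]-uv,[.57,.2]).x
w=lambda *u:cr((220,115),3.2,u)
A=f(w(145,32),.082);B=f(w(160,398),.082);print(A,B,np.linalg.norm(A-B))
d=(B-A)/np.linalg.norm(A-B); print('az',np.degrees(np.arctan2(d[1],d[0])),'grasp -27',A+d*.053,'mid',A+d*.08)
for c in [(60,78),(250,72),(262,448),(84,455)]: print('rest',f(w(*c),.032))
# height check: combine with scene/side
s2=lambda *u:cr((330,175),5,u); d2=lambda *u:cr((200,135),5,u)
print(tri([('scene',s2(160,74),None),('side',d2(119,136),None),('wrist',w(160,398),ps)]))
print(tri([('scene',s2(345,97),None),('side',d2(178,33),None),('wrist',w(145,32),ps)]))
E
```

```text
[0.61308264 0.27173173] [0.54625809 0.19240551] 0.10372158750992634
az -130.1108468122333 grasp -27 [0.57893641 0.23119736] mid [0.56154116 0.21054777]
rest [0.58109439 0.27803014]
rest [0.62623769 0.23976824]
rest [0.54571    0.14031394]
rest [0.49806312 0.1796783 ]
(array([0.54467351, 0.19027769, 0.07676324]), np.float64(1.697192792401836))
(array([0.61269714, 0.27116661, 0.07947856]), np.float64(1.9000381302308256))
```

Emit:
drive_tool:
  steps:
    - [[0, 0.25, -0.25, 0.2, 0, 0, -0.4], [0, 0, 0, 0.6, 0, 0, 0], [0, 0, 0, 0.7, 0, 0, 0], [0, 0, 0, 0.7, 0, 0, 0], [0, 0, 0, 0.7, 0, 0, 0], [0, 0, 0, 0.7, 0, 0, 0], [0, 0, 0, 0.6, 0, 0, 0], [0, 0, 0, 0.3, 0, 0, 0], [0, 0, 0, 0, 0, 0, 0], [0, 0, 0, 0, 0, 0, 0]]

```text
time_s: 12.22
eef_pos: [0.5787, 0.2273, 0.1232]
tcp_rot: [0.0, 0.907, 0.422, -0.001]
wrist_force: [-0.1, -0.6, 0.6]
opening: 0.0855
```

```bash
python3 - <<'E'
from h import *
s=ctrl.observe(); print(s['eef_pos'].round(4),Rm(s['tcp_rot']).as_matrix().round(3),s['joint_pos'].round(2)); snap('wrist','w7')
E
```

```text
[0.5787 0.2273 0.1232] [[ 0.645  0.765 -0.001]
 [ 0.765 -0.645 -0.001]
 [-0.001 -0.    -1.   ]] [-0.6   0.62  0.3   1.66 -0.22  0.9  -0.91]
```

View pics/w7.png

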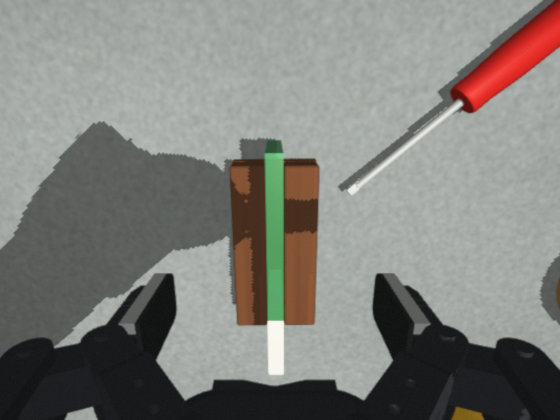

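```bash
python3 - <<'E'
from h import *
z=np.load('pics/w7.npz');ps=(z['p'],z['q']);r=Rm(z['q'])
f=lambda uv,h:least_squares(lambda x:proj('wrist',[x[0],x[1],h],ps)[0]-uv,[.57,.2]).x
A=f((274.5,152),.082);B=f((275.5,321),.082);print(A,B,np.linalg.norm(A-B))
for q in (A,B): print(r.inv().apply(np.r_[q,.082]-z['p']))
a=cv2.imread('pics/w7.png'); cv2.imwrite('pics/w7c.png',cv2.resize(a[130:380,220:330],None,fx=2.4,fy=2.4,interpolation=cv2.INTER_CUBIC))
E
```

```text
[0.61278573 0.26794441] [0.54479492 0.1862007 ] 0.1063239568420688
[ 0.05315985 -0.00011784  0.04110838]
[-0.05316172  0.00058236  0.04123619]
```

View pics/w7c.png

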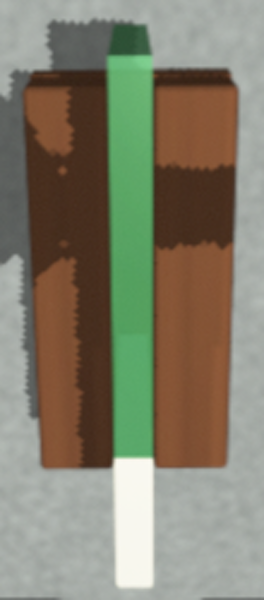

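Emit:
drive_tool:
  steps:
    - [[0, 0, 0, 0.2, 0, 0, 0], [0, 0, 0, 0.5, 0, 0, 0], [0, 0, 0, 0.6, 0, 0, 0], [0, 0, 0, 0.6, 0, 0, 0], [0, 0, 0, 0.5, 0, 0, 0], [0, 0, 0, 0.3, 0, 0, 0], [0, 0, 0, 0.2, 0, 0, 0], [0, 0, 0, 0.1, 0, 0, 0], [0, 0, 0, 0, 0, 0, 0], [0, 0, 0, 0, 0, 0, 0]]

```text
time_s: 13.1
eef_pos: [0.5792, 0.2281, 0.0491]
tcp_rot: [0.0, 0.907, 0.422, 0.0]
wrist_force: [0.6, -0.6, 0.2]
opening: 0.0854
```

```bash
python3 - <<'E'
from h import *
s=ctrl.observe(); print(s['eef_pos'].round(4),Rm(s['tcp_rot']).as_matrix().round(3),s['wrist_force'].round(1)); snap('wrist','w8'); snap('side','sd8')
z=np.load('pics/w8.npz');ps=(z['p'],z['q']);r=Rm(z['q'])
for t in [(.02,0),(-.02,0)]: print(proj('wrist',z['p']+r.apply([t[0],0,z['p'][2]-.082]),ps))
a=cv2.imread('pics/w8.png');b=cv2.imread('pics/sd8.png')
cv2.imwrite('pics/8c.png',np.hstack([a[:,150:400],cv2.resize(b[100:240,170:310],(420,420),interpolation=cv2.INTER_CUBIC)]))
E
```

```text
[0.5792 0.2281 0.0491] [[ 0.644  0.765  0.001]
 [ 0.765 -0.644  0.   ]
 [ 0.001  0.    -1.   ]] [ 0.6 -0.6  0.2]
[[275.01900127 271.75320182]]
[[274.90920203 362.71715926]]
```

View pics/8c.png

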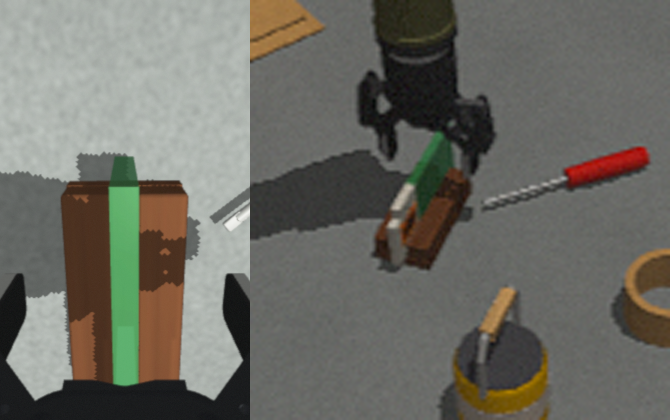

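Plate centred (u≈275). Closing on the green part.

Emit:
drive_tool:
  steps:
    - [[1, 0, 0, 0, 0, 0, 0], [1, 0, 0, 0, 0, 0, 0], [1, 0, 0, 0, 0, 0, 0], [1, 0, 0, 0, 0, 0, 0], [1, 0, 0, 0, 0, 0, 0], [1, 0, 0, 0, 0, 0, 0], [1, 0, 0, 0, 0, 0, 0], [1, 0, 0, 0, 0, 0, 0], [1, 0, 0, 0, 0, 0, 0], [1, 0, 0, 0, 0, 0, 0]]
  squeeze: 70

```text
time_s: 14.03
eef_pos: [0.5789, 0.228, 0.0487]
tcp_rot: [0.0, 0.907, 0.422, 0.0]
wrist_force: [-0.4, 0.1, 1.5]
opening: 0.0093
```

```bash
python3 - <<'E'
from h import *
s=ctrl.observe(); print(s['eef_pos'].round(4),s['wrist_force'].round(1),s['wrist_torque'].round(2),s['opening']); snap('wrist','w9')
E
```

```text
[0.5789 0.228  0.0487] [-0.4  0.1  1.5] [-0.02 -0.05  0.04] 0.009339601683864465
```

View pics/w9.png

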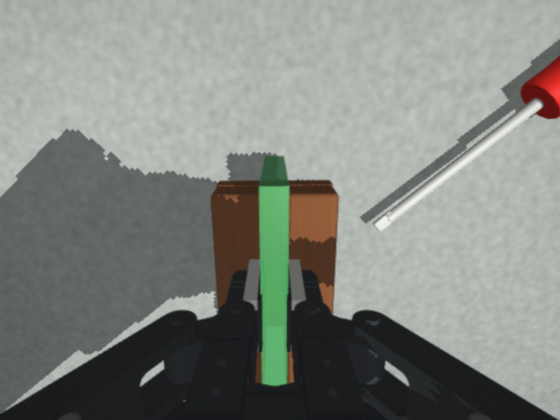

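Emit:
drive_tool:
  steps:
    - [[1, 0, 0, -0.05, 0, 0, 0], [1, 0, 0, -0.15, 0, 0, 0], [1, 0, 0, -0.25, 0, 0, 0], [1, 0, 0, -0.4, 0, 0, 0], [1, 0, 0, -0.6, 0, 0, 0], [1, 0, 0, -0.7, 0, 0, 0], [1, 0, 0, -0.7, 0, 0, 0], [1, 0, 0, -0.6, 0, 0, 0], [1, 0, 0, -0.3, 0, 0, 0], [1, 0, 0, -0.1, 0, 0, 0]]

```text
time_s: 14.92
eef_pos: [0.5795, 0.2282, 0.1469]
tcp_rot: [0.0, 0.907, 0.422, 0.001]
wrist_force: [-0.4, 0.5, -2.9]
opening: 0.0089
```

Emit:
drive_tool:
  steps:
    - [[1, 0, 0, -0.2, 0, 0, 0], [1, 0, 0, -0.5, 0, 0, 0], [1, 0, 0, -0.8, 0, 0, 0], [1, 0, 0, -0.8, 0, 0, 0], [1, 0, 0, -0.8, 0, 0, 0], [1, 0, 0, -0.8, 0, 0, 0], [1, 0, 0, -0.8, 0, 0, 0], [1, 0, 0, -0.5, 0, 0, 0], [1, 0, 0, -0.2, 0, 0, 0], [1, 0, 0, 0, 0, 0, 0]]

```text
time_s: 15.75
eef_pos: [0.5789, 0.228, 0.2803]
tcp_rot: [-0.0, 0.907, 0.422, 0.0]
wrist_force: [-0.2, -0.6, -3.1]
opening: 0.0088
```

```bash
python3 - <<'E'
from h import *
s=ctrl.observe(); print(s['eef_pos'].round(4),s['wrist_force'].round(1),s['wrist_torque'].round(2),s['opening'],s['joint_pos'].round(2)); snap('scene','s10');snap('side','sd10')
a=cv2.imread('pics/s10.png');b=cv2.imread('pics/sd10.png')
cv2.imwrite('pics/10c.png',np.hstack([cv2.resize(a[120:260,300:420],(360,420)),cv2.resize(b[40:240,170:360],(399,420),interpolation=cv2.INTER_CUBIC)]))
E
```

```text
[0.5789 0.228  0.2803] [-0.2 -0.6 -3.1] [ 0.07 -0.07 -0.02] 0.008816153974911036 [-0.62  0.48  0.34  1.43 -0.17  1.25 -0.96]
```

View pics/10c.png

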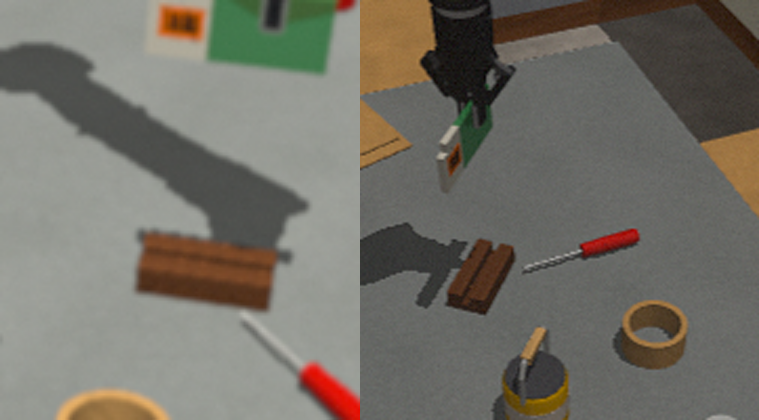

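```bash
cat >> h.py <<'E'
def goal(psi,tilt=45,lab=(.571,-.255,.19)):
    Rt=down(psi)*R.from_rotvec([-np.radians(tilt),0,0])
    return np.array(lab)-Rt.apply([-.077,.005,.0027]),Rt
E
python3 - <<'E'
from h import *
pt,Rt=goal(-24); print(pt,Rt.as_matrix().round(2))
plan([pt[0],pt[1],.28],Rt,20,g=1)
E
```

```text
[ 0.59734472 -0.18244243  0.18837365] [[ 0.41  0.65  0.65]
 [ 0.91 -0.29 -0.29]
 [-0.    0.71 -0.71]]
[[[1, -0.6, 0.56, 0.0, -0.45, 0.06, -0.15], [1, -0.61, 0.55, 0.01, -0.45, 0.06, -0.15], [1, -0.62, 0.54, 0.04, -0.45, 0.06, -0.15], [1, -0.63, 0.53, 0.05, -0.45, 0.06, -0.15], [1, -0.63, 0.52, 0.07, -0.45, 0.06, -0.15], [1, -0.64, 0.51, 0.09, -0.45, 0.06, -0.15], [1, -0.64, 0.5, 0.1, -0.45, 0.06, -0.15], [1, -0.66, 0.48, 0.12, -0.45, 0.06, -0.15], [1, -0.66, 0.47, 0.13, -0.45, 0.06, -0.15], [1, -0.66, 0.46, 0.15, -0.45, 0.06, -0.15]]]
[[[1, -0.68, 0.44, 0.16, -0.45, 0.06, -0.15], [1, -0.68, 0.42, 0.18, -0.45, 0.06, -0.15], [1, -0.68, 0.41, 0.19, -0.45, 0.06, -0.15], [1, -0.69, 0.4, 0.2, -0.45, 0.06, -0.15], [1, -0.7, 0.37, 0.21, -0.45, 0.06, -0.15], [1, -0.71, 0.36, 0.22, -0.45, 0.06, -0.15], [1, -0.71, 0.34, 0.24, -0.45, 0.06, -0.15], [1, -0.72, 0.32, 0.24, -0.45, 0.06, -0.15], [1, -0.72, 0.3, 0.25, -0.45, 0.06, -0.15], [1, -0.72, 0.29, 0.26, -0.45, 0.06, -0.15]]]
max 0.72 end [ 0.5974 -0.1824  0.2801] [[0.413, 0.644, 0.644], [0.911, -0.287, -0.296], [-0.005, 0.709, -0.705]]
```

Emit:
drive_tool:
  steps:
    - [[1, -0.3, 0.3, 0, -0.2, 0, 0], [1, -0.6, 0.55, 0, -0.45, 0.06, -0.15], [1, -0.6, 0.55, 0.03, -0.45, 0.06, -0.15], [1, -0.6, 0.55, 0.05, -0.45, 0.06, -0.15], [1, -0.6, 0.5, 0.07, -0.45, 0.06, -0.15], [1, -0.65, 0.5, 0.08, -0.45, 0.06, -0.15], [1, -0.65, 0.5, 0.1, -0.45, 0.06, -0.15], [1, -0.65, 0.5, 0.1, -0.45, 0.06, -0.15], [1, -0.65, 0.45, 0.1, -0.45, 0.06, -0.15], [1, -0.65, 0.45, 0.1, -0.45, 0.06, -0.15]]

```text
time_s: 16.68
eef_pos: [0.5854, 0.0334, 0.2803]
tcp_rot: [0.158, 0.864, 0.467, 0.098]
wrist_force: [-0.7, -0.9, -2.8]
opening: 0.0093
```

```bash
python3 - <<'E'
from h import *
s=ctrl.observe(); print(s['eef_pos'].round(4),s['joint_pos'].round(2),s['opening'])
pt,Rt=goal(-24)
plan([pt[0],pt[1],.28],Rt,13,g=1)
E
```

```text
[0.5854 0.0334 0.2803] [-0.61  0.29  0.47  1.83  0.16  0.77 -0.85] 0.009306216009914586
[[[1, -0.54, 0.37, 0.13, -0.36, 0.06, -0.13], [1, -0.54, 0.36, 0.15, -0.36, 0.06, -0.13], [1, -0.55, 0.35, 0.15, -0.36, 0.06, -0.13], [1, -0.55, 0.33, 0.15, -0.36, 0.06, -0.13], [1, -0.55, 0.33, 0.17, -0.36, 0.06, -0.13], [1, -0.56, 0.31, 0.17, -0.36, 0.06, -0.13], [1, -0.57, 0.3, 0.18, -0.36, 0.06, -0.13], [1, -0.57, 0.29, 0.19, -0.36, 0.06, -0.13], [1, -0.57, 0.28, 0.19, -0.36, 0.06, -0.13], [1, -0.58, 0.27, 0.2, -0.36, 0.06, -0.13]]]
[[[1, -0.58, 0.25, 0.2, -0.36, 0.06, -0.13], [1, -0.59, 0.24, 0.21, -0.36, 0.06, -0.13], [1, -0.58, 0.22, 0.21, -0.36, 0.06, -0.13], [1, 0, 0, 0, 0, 0, 0], [1, 0, 0, 0, 0, 0, 0], [1, 0, 0, 0, 0, 0, 0], [1, 0, 0, 0, 0, 0, 0], [1, 0, 0, 0, 0, 0, 0], [1, 0, 0, 0, 0, 0, 0], [1, 0, 0, 0, 0, 0, 0]]]
max 0.59 end [ 0.5974 -0.1823  0.2799] [[0.404, 0.648, 0.646], [0.915, -0.284, -0.287], [-0.002, 0.706, -0.708]]
```

Emit:
drive_tool:
  steps:
    - [[1, -0.54, 0.37, 0.13, -0.36, 0.06, -0.13], [1, -0.54, 0.36, 0.15, -0.36, 0.06, -0.13], [1, -0.55, 0.35, 0.15, -0.36, 0.06, -0.13], [1, -0.55, 0.33, 0.15, -0.36, 0.06, -0.13], [1, -0.55, 0.33, 0.17, -0.36, 0.06, -0.13], [1, -0.56, 0.31, 0.17, -0.36, 0.06, -0.13], [1, -0.57, 0.3, 0.18, -0.36, 0.06, -0.13], [1, -0.57, 0.29, 0.19, -0.36, 0.06, -0.13], [1, -0.57, 0.28, 0.19, -0.36, 0.06, -0.13], [1, -0.58, 0.27, 0.2, -0.36, 0.06, -0.13]]

```text
time_s: 17.52
eef_pos: [0.5942, -0.1319, 0.2797]
tcp_rot: [0.284, 0.799, 0.498, 0.183]
wrist_force: [0.2, -1.4, -2.7]
opening: 0.0091
```

```bash
python3 - <<'E'
from h import *
s=ctrl.observe(); print(s['eef_pos'].round(4),s['joint_pos'].round(2),s['opening'])
snap('side','sd12')
pt,Rt=goal(-24)
plan([pt[0],pt[1],.26],Rt,5,g=1)
E
```

```text
[ 0.5942 -0.1319  0.2797] [-0.5   0.22  0.64  2.13  0.46  0.2  -0.78] 0.009141257215294319
[[[1, -0.32, 0.06, 0.24, -0.22, 0.04, -0.07], [1, -0.32, 0.05, 0.24, -0.22, 0.04, -0.07], [1, -0.32, 0.04, 0.25, -0.22, 0.04, -0.07], [1, -0.33, 0.04, 0.24, -0.22, 0.04, -0.07], [1, -0.32, 0.03, 0.24, -0.22, 0.04, -0.07], [1, 0, 0, 0, 0, 0, 0], [1, 0, 0, 0, 0, 0, 0], [1, 0, 0, 0, 0, 0, 0], [1, 0, 0, 0, 0, 0, 0], [1, 0, 0, 0, 0, 0, 0]]]
max 0.33 end [ 0.5974 -0.1824  0.26  ] [[0.409, 0.645, 0.646], [0.913, -0.289, -0.289], [0.0, 0.707, -0.707]]
```

View pics/sd12.png

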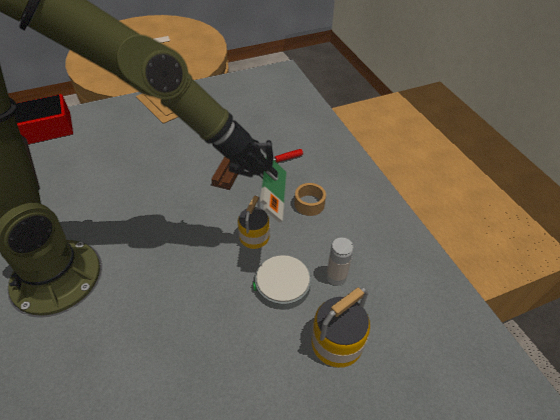

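q6 is close to its lower limit (0.20 against 0.17). I'll turn the lean away from radial, to azimuth −70°. That also moves the grasp farther out.

```bash
python3 - <<'E'
from h import *
pt,Rt=goal(-70); print(pt)
plan([pt[0],pt[1],.27],Rt,20,g=1)
E
```

```text
[ 0.64149413 -0.22354808  0.18837365]
[[[1, -0.11, 0.12, 0.12, -0.05, -0.3, 0.32], [1, -0.11, 0.12, 0.12, -0.05, -0.3, 0.32], [1, -0.11, 0.12, 0.13, -0.05, -0.3, 0.32], [1, -0.09, 0.12, 0.12, -0.05, -0.3, 0.32], [1, -0.09, 0.13, 0.14, -0.05, -0.3, 0.32], [1, -0.08, 0.12, 0.13, -0.05, -0.3, 0.32], [1, -0.07, 0.13, 0.14, -0.05, -0.3, 0.32], [1, -0.07, 0.13, 0.13, -0.05, -0.3, 0.32], [1, -0.06, 0.13, 0.15, -0.05, -0.3, 0.32], [1, -0.05, 0.14, 0.14, -0.05, -0.3, 0.32]]]
[[[1, -0.05, 0.13, 0.14, -0.05, -0.3, 0.32], [1, -0.04, 0.13, 0.15, -0.05, -0.3, 0.32], [1, -0.02, 0.14, 0.15, -0.05, -0.3, 0.32], [1, -0.03, 0.13, 0.15, -0.05, -0.3, 0.32], [1, -0.01, 0.13, 0.15, -0.05, -0.3, 0.32], [1, -0.01, 0.14, 0.15, -0.05, -0.3, 0.32], [1, 0.0, 0.13, 0.15, -0.05, -0.3, 0.32], [1, 0.01, 0.13, 0.16, -0.05, -0.3, 0.32], [1, 0.02, 0.13, 0.15, -0.05, -0.3, 0.32], [1, 0.02, 0.13, 0.15, -0.05, -0.3, 0.32]]]
max 0.32 end [ 0.6414 -0.2235  0.2699] [[0.939, 0.248, 0.237], [0.343, -0.666, -0.663], [-0.006, 0.704, -0.71]]
```

Emit:
drive_tool:
  steps:
    - [[1, -0.1, 0.12, 0.12, -0.05, -0.3, 0.32], [1, -0.1, 0.12, 0.12, -0.05, -0.3, 0.32], [1, -0.1, 0.12, 0.12, -0.05, -0.3, 0.32], [1, -0.1, 0.12, 0.12, -0.05, -0.3, 0.32], [1, -0.1, 0.12, 0.13, -0.05, -0.3, 0.32], [1, -0.08, 0.12, 0.13, -0.05, -0.3, 0.32], [1, -0.08, 0.13, 0.13, -0.05, -0.3, 0.32], [1, -0.07, 0.13, 0.13, -0.05, -0.3, 0.32], [1, -0.06, 0.13, 0.14, -0.05, -0.3, 0.32], [1, -0.05, 0.13, 0.14, -0.05, -0.3, 0.32]]

```text
time_s: 18.4
eef_pos: [0.6189, -0.1744, 0.2759]
tcp_rot: [0.335, 0.871, 0.336, 0.126]
wrist_force: [-0.2, -0.0, -2.1]
opening: 0.009
```

```bash
python3 - <<'E'
from h import *
s=ctrl.observe(); print(s['eef_pos'].round(4),s['joint_pos'].round(2),s['opening'])
pt,Rt=goal(-70); plan([pt[0],pt[1],.25],Rt,10,g=1)
E
```

```text
[ 0.6189 -0.1744  0.2759] [-0.71  0.44  0.94  2.    0.42  0.34 -1.12] 0.009005894702484562
[[[1, -0.06, 0.08, 0.22, -0.06, -0.3, 0.32], [1, -0.06, 0.09, 0.21, -0.06, -0.3, 0.32], [1, -0.05, 0.08, 0.22, -0.06, -0.3, 0.32], [1, -0.04, 0.09, 0.22, -0.06, -0.3, 0.32], [1, -0.03, 0.08, 0.23, -0.06, -0.3, 0.32], [1, -0.02, 0.09, 0.22, -0.06, -0.3, 0.32], [1, -0.02, 0.08, 0.22, -0.06, -0.3, 0.32], [1, 0.0, 0.09, 0.23, -0.06, -0.3, 0.32], [1, 0.0, 0.08, 0.22, -0.06, -0.3, 0.32], [1, 0.01, 0.08, 0.23, -0.06, -0.3, 0.32]]]
max 0.32 end [ 0.6415 -0.2236  0.25  ] [[0.939, 0.245, 0.241], [0.344, -0.662, -0.666], [-0.004, 0.708, -0.706]]
```

Emit:
drive_tool:
  steps:
    - [[1, -0.06, 0.08, 0.2, -0.06, -0.3, 0.32], [1, -0.06, 0.09, 0.2, -0.06, -0.3, 0.32], [1, -0.05, 0.08, 0.2, -0.06, -0.3, 0.32], [1, -0.04, 0.09, 0.2, -0.06, -0.3, 0.32], [1, -0.03, 0.08, 0.2, -0.06, -0.3, 0.32], [1, 0, 0, 0, 0, 0, 0], [1, 0, 0, 0, 0, 0, 0], [1, 0, 0, 0, 0, 0, 0], [1, 0, 0, 0, 0, 0, 0], [1, 0, 0, 0, 0, 0, 0]]

```text
time_s: 19.23
eef_pos: [0.6296, -0.1975, 0.2656]
tcp_rot: [0.358, 0.894, 0.251, 0.097]
wrist_force: [0.7, 0.4, -2.7]
opening: 0.0093
```

```bash
python3 - <<'E'
from h import *
s=ctrl.observe(); print(s['eef_pos'].round(4),s['joint_pos'].round(2),s['opening'])
r=Rm(s['tcp_rot']);print('label',(s['eef_pos']+r.apply([-.077,.005,.0027])).round(3),'normal-up deg',np.degrees(np.arccos(r.as_matrix()[2,1])))
pt,Rt=goal(-70); plan([pt[0],pt[1],.23],Rt,5,g=1)
E
```

```text
[ 0.6296 -0.1975  0.2656] [-0.7   0.56  0.98  1.92  0.35  0.42 -1.23] 0.009317306822954277
label [ 0.567 -0.242  0.268] normal-up deg 46.47631842986494
[[[1, -0.02, -0.03, 0.36, -0.06, -0.3, 0.33], [1, -0.02, -0.03, 0.37, -0.06, -0.3, 0.33], [1, -0.01, -0.04, 0.36, -0.06, -0.3, 0.33], [1, 0.0, -0.03, 0.36, -0.06, -0.3, 0.33], [1, 0.01, -0.04, 0.37, -0.06, -0.3, 0.33], [1, 0, 0, 0, 0, 0, 0], [1, 0, 0, 0, 0, 0, 0], [1, 0, 0, 0, 0, 0, 0], [1, 0, 0, 0, 0, 0, 0], [1, 0, 0, 0, 0, 0, 0]]]
max 0.37 end [ 0.6414 -0.2237  0.23  ] [[0.939, 0.242, 0.243], [0.343, -0.664, -0.665], [0.001, 0.708, -0.706]]
```

Emit:
drive_tool:
  steps:
    - [[1, 0, -0.03, 0.18, -0.03, -0.15, 0.16], [1, 0, -0.03, 0.18, -0.03, -0.15, 0.16], [1, 0, -0.03, 0.18, -0.03, -0.15, 0.16], [1, 0, -0.03, 0.18, -0.03, -0.15, 0.16], [1, 0, -0.03, 0.18, -0.03, -0.15, 0.16], [1, 0, -0.03, 0.18, -0.03, -0.15, 0.16], [1, 0, -0.03, 0.18, -0.03, -0.15, 0.16], [1, 0, -0.03, 0.18, -0.03, -0.15, 0.16], [1, 0, 0, 0, 0, 0, 0], [1, 0, 0, 0, 0, 0, 0]]

```text
time_s: 20.07
eef_pos: [0.6393, -0.216, 0.235]
tcp_rot: [0.374, 0.907, 0.181, 0.072]
wrist_force: [-0.1, -0.3, -1.9]
opening: 0.0089
```

```bash
python3 - <<'E'
from h import *
s=ctrl.observe(); print(s['eef_pos'].round(4),s['joint_pos'].round(2),s['opening'])
r=Rm(s['tcp_rot']);print('label',(s['eef_pos']+r.apply([-.077,.005,.0027])).round(3),'normal-up deg',np.degrees(np.arccos(r.as_matrix()[2,1])))
pt,Rt=goal(-70); plan(pt,Rt,8,g=1)
snap('side','sd15');snap('scene','sc15')
a=cv2.imread('pics/sd15.png');b=cv2.imread('pics/sc15.png')
cv2.imwrite('pics/15c.png',np.hstack([cv2.resize(a[130:330,190:380],(399,420),interpolation=cv2.INTER_CUBIC),cv2.resize(b[160:310,170:310],(392,420),interpolation=cv2.INTER_CUBIC)]))
E
```

```text
[ 0.6393 -0.216   0.235 ] [-0.67  0.68  0.99  1.86  0.28  0.47 -1.32] 0.008894896990749924
label [ 0.57  -0.25   0.237] normal-up deg 45.1894529753368
[[[1, 0.0, -0.14, 0.19, 0.0, -0.04, 0.05], [1, -0.01, -0.13, 0.2, 0.0, -0.04, 0.05], [1, 0.0, -0.14, 0.19, 0.0, -0.04, 0.05], [1, 0.0, -0.14, 0.19, 0.0, -0.04, 0.05], [1, 0.0, -0.13, 0.2, 0.0, -0.04, 0.05], [1, -0.01, -0.14, 0.19, 0.0, -0.04, 0.05], [1, 0.0, -0.14, 0.19, 0.0, -0.04, 0.05], [1, 0.0, -0.13, 0.19, 0.0, -0.04, 0.05], [1, 0, 0, 0, 0, 0, 0], [1, 0, 0, 0, 0, 0, 0]]]
max 0.2 end [ 0.6415 -0.2235  0.1885] [[0.94, 0.241, 0.24], [0.34, -0.667, -0.663], [-0.0, 0.705, -0.709]]
```

View pics/15c.png

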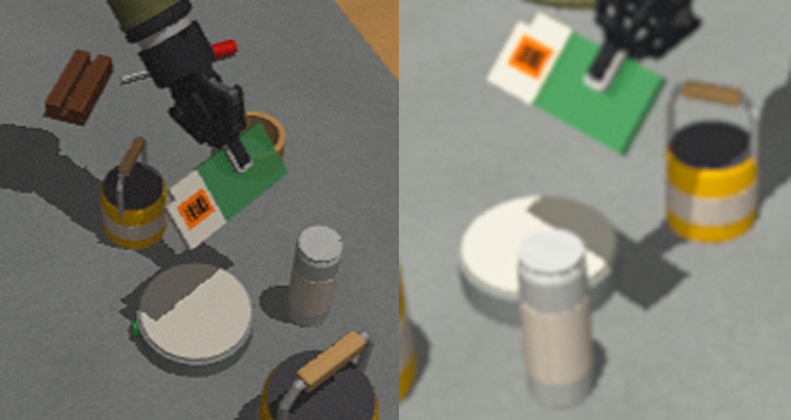

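Emit:
drive_tool:
  steps:
    - [[1, 0, -0.1, 0.15, 0, -0.04, 0.05], [1, 0, -0.13, 0.2, 0, -0.04, 0.05], [1, 0, -0.14, 0.2, 0, -0.04, 0.05], [1, 0, -0.14, 0.2, 0, -0.04, 0.05], [1, 0, -0.14, 0.2, 0, -0.04, 0.05], [1, 0, -0.14, 0.2, 0, -0.04, 0.05], [1, 0, -0.1, 0.15, 0, -0.04, 0.05], [1, 0, 0, 0, 0, 0, 0], [1, 0, 0, 0, 0, 0, 0], [1, 0, 0, 0, 0, 0, 0]]

```text
time_s: 21.0
eef_pos: [0.6418, -0.2227, 0.1968]
tcp_rot: [0.375, 0.91, 0.162, 0.067]
wrist_force: [-0.4, -0.5, -2.2]
opening: 0.009
```

Emit:
drive_tool:
  steps:
    - [[1, 0, 0, 0, 0, 0, 0], [1, 0, 0, 0, 0, 0, 0], [1, 0, 0, 0, 0, 0, 0], [1, 0, 0, 0, 0, 0, 0], [1, 0, 0, 0, 0, 0, 0], [1, 0, 0, 0, 0, 0, 0], [1, 0, 0, 0, 0, 0, 0], [1, 0, 0, 0, 0, 0, 0], [1, 0, 0, 0, 0, 0, 0], [1, 0, 0, 0, 0, 0, 0]]

```text
time_s: 21.83
eef_pos: [0.6418, -0.2225, 0.1966]
tcp_rot: [0.375, 0.91, 0.162, 0.067]
wrist_force: [-0.2, -0.1, -2.2]
opening: 0.0088
```

```bash
python3 - <<'E'
from h import *
s=ctrl.observe(); print(s['eef_pos'].round(4),s['joint_pos'].round(2),s['joint_velocities'].round(3),s['opening'],s['wrist_force'])
r=Rm(s['tcp_rot']);L=s['eef_pos']+r.apply([-.077,.005,.0027]);print('label',L.round(3),'normal-up deg',np.degrees(np.arccos(r.as_matrix()[2,1])))
snap('side','sd16');snap('scene','sc16')
print(proj('side',L),proj('scene',L))
a=cv2.imread('pics/sd16.png');b=cv2.imread('pics/sc16.png')
cv2.imwrite('pics/16c.png',np.hstack([cv2.resize(a[130:330,190:380],(399,420),interpolation=cv2.INTER_CUBIC),cv2.resize(b[160:310,170:310],(392,420),interpolation=cv2.INTER_CUBIC)]))
E
```

```text
[ 0.6418 -0.2225  0.1966] [-0.64  0.75  0.97  1.88  0.25  0.42 -1.36] [-0.    -0.     0.    -0.001 -0.002 -0.    -0.   ] 0.008837821083014098 [-0.18999666 -0.08157795 -2.20947086]
label [ 0.571 -0.254  0.198] normal-up deg 45.202676072837704
[[283.32034078 239.82385085]] [[216.90571782 194.47574473]]
```

View pics/16c.png

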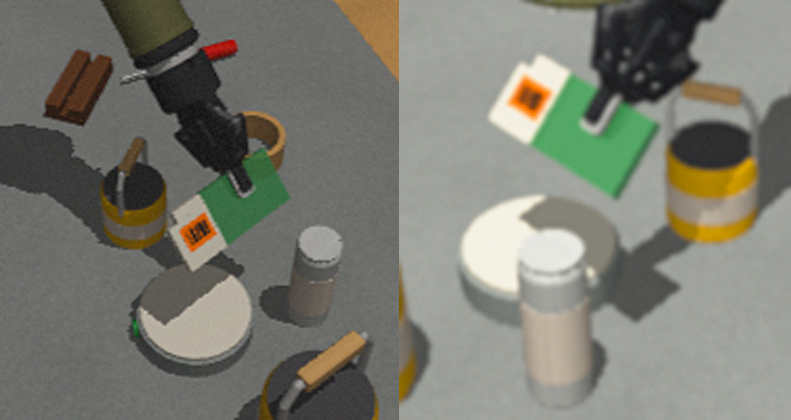

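The label's predicted pixels match the pictures within 1 px in both views, the arm is still, and the canister is upright and clear. Handing in.

```bash
python3 - <<'E'
from h import *
ctrl.job_done(); s=ctrl.observe(); print(s['time_s'],s['eef_pos'].round(4),s['opening'])
E
```

```text
the job is handed in; nothing more can be done
the job is handed in; nothing more can be done
```

The job was handed in at about 22 s of the 51 s allowed. The hand-in reports no verdict, so what follows is from my own checks.

- **Canister:** I lifted the small canister off the stand by its grip and set it upright on the bench at about (0.555, −0.072). That is about 0.18 m from the stand axis, and I released it and backed away.
- **Sample:** I took it by the green part at about x = −27 mm, lifted it straight out of the rest, and carried it to the stand.
- **Last checks before hand-in:**
  - The label was at about (0.571, −0.254, 0.198), about 16 cm above the stand top and 1–2 mm from its axis.
  - The label face was 45° from straight up, and all joint speeds were near zero.
  - The finger opening was a steady 9 mm, and the wrist force showed only the sample's weight.
  - The label's predicted position matched both the scene and side pictures within 1 px.
  - The canister was upright and clear in the last pictures. The tape, spray can and screwdriver looked untouched, though I did not re-measure where they stood.

Three things did not go quite as first planned or measured:
- The first fixed-camera reading of the sample was about 1 cm off, so I used closer wrist-camera pictures instead.
- The first direction I tried for the tilt brought joint 6 close to its limit (0.20 against 0.17 rad), so I turned the tilt to azimuth −70°.
- The canister needed about 1–2 mm more lowering than I worked out before it touched the bench.

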